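Prise the spring clip off the locating pin with the forked wedge

TASK

Take the forked wedge (the one with a slot between two prongs, not the solid one) by its upright handle and slide it flat along the pin's plate, one prong either side of the pin, under the two wings of the spring clip, until the ramps have spread the clip's jaws and eased them up off the pin's bulged head, and the clip lies loose and level on the flat part of the prongs. Leave the fork lying flat there with the clip on it. Do not touch the clip with the fingers, and leave the solid wedge where it is.

Things in the scene. Friction and masses are not known exactly. Their poses are not given: they have to be found in the camera images.
- pin_plate: Fixed aluminium plate 150 x 90 x 8 mm (x, y, z) with a 15 mm thick upright pin at its centre (21 mm foot ring, 4 mm high). Origin: centre of the plate's underside, on the pin's axis, z up. Pin top 40.5 mm above the origin, slim (8 mm) above its bulged head. The clip's wings stick out along +y and -y, so the fork goes in along +x or -x (both ends alike), sliding on the plate's smooth top.
- clip: Dark spring clip, 150 g: plate 24 x 30 mm, 11 mm high, a wing 16 mm wide (x) reaching to 33 mm either side along its y. Origin: centre, level with the wings' underside; at the start 17.7 mm above the plate's origin (9.7 mm above its top), axes as the plate's. Raised 2 to 8 mm its jaws spread over the pin's head (under 15 N push on the fork); at 12 mm, on the prongs' flat top, they are off it.
- fork: Steel forked wedge, 160 g. Origin: underside, centre of handle; +x to the prong tips. Upright black handle 40 (x) x 24 (y) x 62 mm high: grip across y, 40 to 55 mm up. Two prongs, y = 14 to 28 mm each side, 28 mm slot between, from x = 22 to 133; 22 mm high and flat to x = 66, then a straight ramp down to 4 mm at the tips. Fully in: pin at x = 48 (38 to 56) in the slot, fork flat on the plate.
- solid_wedge: Loose steel wedge with the same handle and outer size as the fork, but its blade is solid, with no slot: not wanted. Origin and axes as for the fork.
There are look-alikes about, which are no part of the job. Of the things shaped like the clip, the dark steel one is meant.

How it is judged:
On the way:
1. the fork bears under the clip's wings while the clip is still on the pin (contact force between clip and fork above 0.2 N and z of clip in the frame of pin_plate below 0.025 m and horizontal distance between clip and pin_plate below 0.01 m).
At the end, for the whole second after the job is handed in: The clip lies at rest on the fork, level within about 11 degrees, its wings' underside more than 28.5 mm above the underside of the plate (its jaws above the pin's bulged head); the fork lies flat (within about 6 degrees) on the plate, its underside 5 to 12 mm above the plate's underside (z of clip in the frame of pin_plate above 0.0285 m and contact force between clip and fork above 0.1 N and angle between clip's own z axis and vertical below 0.2 rad and linear speed of clip below 0.02 m/s and z of fork in the frame of pin_plate between 0.005 and 0.012 m and angle between fork's own z axis and vertical below 0.1 rad); the robot touches nothing.
It fails at once if the fingers press on the clip (contact force between the fingers and clip above 0.5 N).
It fails at once if the solid wedge is moved more than 30 mm (distance of solid_wedge from where it was at the start of the episode above 0.03 m).
It also fails if it takes over 40 s, if anything falls off the work surface, if the arm or the gripper's body presses on something with over 40 N, if the wrist force passes 120 N, or if a joint passes its speed limit or range.

ROBOT

A 6-joint arm with a two-finger parallel gripper is mounted at the origin on a cart in front of the work surface, level with it; the furniture and walls round the work are solid. World frame = base frame: x ahead of the robot, y to its left, z up, the work surface at z = 0. Lengths are in m, angles in rad, forces in N, time in s.
With the tool pointing down it reaches from about 0.375 to 0.975 m from the base axis. Payload 3.8 kg.
Tool frame: the origin (TCP) lies at the very end of the fingers, on their centre line; the grasp point (between the pads) lies 19 mm behind it; z points along the fingers, y is the line along which they close (so a half turn about z gives the same grasp; the last joint's range is limited). The gripper opens to 85 mm and grips with 20 to 120 N. Pads are 22 mm wide; open, the fingers measure 114 mm over their backs; the gripper's body (76 mm by 85 mm) begins 54 mm behind the grasp point. The pads swing forward as they close: fully open they stand 13 mm farther back than shut.
Start: joints at [-1.18, 0.264, 1.604, -0, 1.274, -0.037], TCP at [0.28, -0.614, 0.231] pointing down, gripper open.
Joint ranges: [-2.63, 2.63], [-0.94, 2.18], [0.31, 2.57], [-1.31, 4.45], [0, 2.66], [-2.55, 2.55]. Speed limits (rad/s): [2.57, 2.57, 3.14, 3.14, 3.14, 3.14].

INTERFACE

Orientations are given as a rotation vector (axis times angle).
In Python, from workcell import read_state, read_camera, calibration, finish_job gives the robot as it stands.
- The arm moves only by the tool step_arm, never from a script. Its argument "commands" is a list of rows, each an object of numbers: "fingers": the gripper's target within -1 to 1 (shut at 1, half-way at 0, fully open at -1); "dx", "dy", "dz": the shift along the tool's x, y, z in m; "roll": the turn about the tool's z in degrees. In form: [{"fingers": .., "dx": .., "dy": .., "dz": .., "roll": ..}, ...]. A call has 1 to 8 rows; each row is the pose to reach, as a shift and turn from the pose commanded when the call began, along the tool's axes at that moment; what a row does not reach only later rows make up. A row lasts 1/8 s, in which the tool goes at most 62.5 mm and 10.7 degrees, less where a joint would pass 70% of its speed; a pose out of reach is approached as far as the arm can. A call with a gripper value outside its range is refused whole. The fingers move at their own pace and stop on an object; "squeeze" is the grip in N (left out, the last holds). Time passes only in rows, so rows that repeat a pose let the fingers close. It gives the time, the measured TCP pose, the force, the opening and the grip force at its end, in the units of the state.
- read_state(): the state, without advancing time (a new reading comes with each control period).
- read_camera(name): name is "side" or "top"; returns (picture, depth): 400x640x3 uint8, blue, green, red; 400x640 float32, m along the optical axis (not along the pixel's ray), 0 where there is no reading.
- calibration(name): a dict with "intrinsics" (3x3 intrinsics, pixels), "world_to_cam" (4x4, takes a point from world to camera coordinates). Camera axes: x right, y up, looking along -z (the intrinsics and any distortion apply to the point x, -y, -z); pixel columns grow to the right and rows downward; lengths in m; the calibration is good to about 2 mm. A picture is of the moment at which its call begins. calibration takes no time and is no camera call.
- finish_job(): hands the job in; it is judged then, once.
The state is a dict: "time": time; "q": joint angles; "joint_vel": joint speeds; "joint_torque": joint torques, N m; "tool_pos": TCP position; "tcp_rot": TCP orientation; "wrist_force": force on the tool from outside, world axes, zero at the start; "torque": the same for the moment, N m; "width": opening from 0.0 (shut) to 1.0 (fully open); "grip_force": force on a finger pad.
Only numpy, scipy, OpenCV 4.12 (cv2) and the standard library are available. Lean on these libraries where they do the work, as an engineer would, in place of code of your own. Each camera call takes 0.05 s, during which the arm holds its last target. There are 200 camera calls.

## Working session

There is one attempt and no reset: what is moved stays moved. The work goes in short steps, Python scripts to look and compute and a tool call to move; the robot and the scene stay as the last step left them, time stands still between calls to the robot, and variables do not carry over. Pictures are saved under pics/ and viewed, at most 10 in all, crops included, and the job is handed in when it is done.

Besides the shell and the picture viewer there is one more tool, called after ">>>" in YAML: its name, and indented under it one key for each argument. step_arm: Moves the arm, as the interface text tells. Its arguments: {"type":"object","properties":{"commands":{"type":"array","items":{"type":"object","properties":{"fingers":{"type":"number"},"dx":{"type":"number"},"dy":{"type":"number"},"dz":{"type":"number"},"roll":{"type":"number"}}}},"squeeze":{"type":"number"}},"required":["commands"]}

```bash
mkdir -p pics
cat > h.py <<'E'
import numpy as np, cv2
from workcell import *
def cloud(n):
    p,d=read_camera(n); c=calibration(n); K=np.array(c["intrinsics"]); T=np.linalg.inv(np.array(c["world_to_cam"]))
    v,u=np.mgrid[:400,:640]; x=(u-K[0,2])/K[0,0]*d; y=(v-K[1,2])/K[1,1]*d
    P=np.stack([x,-y,-d,np.ones_like(d)],-1)@T.T
    P=P[...,:3]; P[d==0]=np.nan
    return p,P
E
python3 - <<'E'
from h import *
for n in("top","side"):
    p,P=cloud(n); cv2.imwrite(f"pics/{n}0.png",p); np.save(n+"0.npy",P); print({k:v for k,v in calibration(n).items()})
s=read_state();print(s)
E
```

```text
{'intrinsics': array([[464.25618024,   0.        , 323.37373791],
       [  0.        , 464.25618024, 196.40160985],
       [  0.        ,   0.        ,   1.        ]]), 'world_to_cam': array([[-1.29180845e-02, -9.99916544e-01, -1.69578328e-04,
        -1.84304764e-02],
       [ 9.93198276e-01, -1.28509160e-02,  1.15723973e-01,
        -5.50259087e-01],
       [-1.15716495e-01,  1.32650716e-03,  9.93281397e-01,
        -9.53942622e-01],
       [ 0.00000000e+00,  0.00000000e+00,  0.00000000e+00,
         1.00000000e+00]])}
{'intrinsics': array([[361.89437985,   0.        , 315.07103458],
       [  0.        , 361.89437985, 193.81624709],
       [  0.        ,   0.        ,   1.        ]]), 'world_to_cam': array([[ 9.72194320e-01, -2.34174642e-01, -6.65056273e-04,
        -5.57204525e-01],
       [ 1.18266977e-01,  4.88539442e-01,  8.64489523e-01,
        -1.14825090e-01],
       [-2.02116618e-01, -8.40530458e-01,  5.02650398e-01,
        -8.45771283e-01],
       [ 0.00000000e+00,  0.00000000e+00,  0.00000000e+00,
         1.00000000e+00]])}
{'time': 0.1, 'q': array([-1.17985908e+00,  2.64674332e-01,  1.60526259e+00, -3.55541686e-05,
        1.27371975e+00, -3.68812697e-02]), 'joint_vel': array([ 0.00031083, -0.00188313, -0.0025275 , -0.00037232,  0.00011868,
       -0.00276813]), 'joint_torque': array([ 5.82540033e-04, -5.16708148e+01, -3.68589091e+01, -6.30525324e-05,
        6.29860297e-03, -1.09934479e-05]), 'tool_pos': array([ 0.2797888 , -0.61353645,  0.2300753 ]), 'tcp_rot': array([-3.06800796e+00, -6.66488517e-01,  6.23107236e-04]), 'wrist_force': array([ 0.61751959, -0.48216934,  0.17203555]), 'torque': array([-0.02769703, -0.0238492 , -0.04007929]), 'grip_force': 0.0, 'width': 0.9999102988976503}
```

View pics/top0.png

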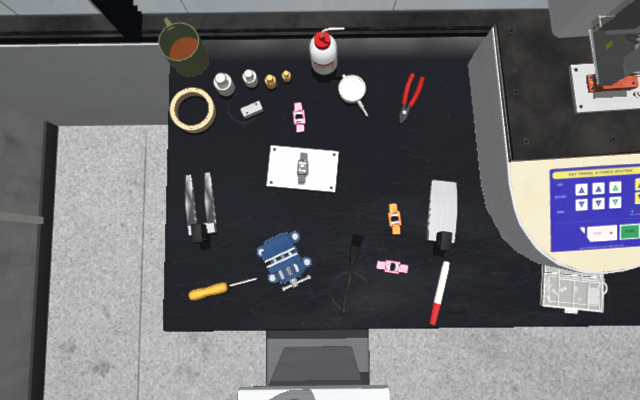

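View pics/side0.png

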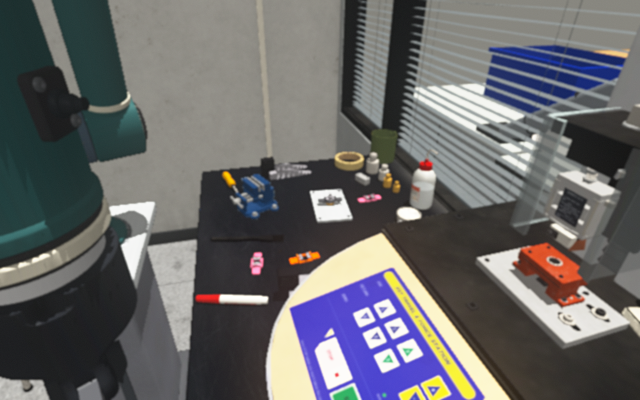

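Top picture: fork with slot at (200,205), its black handle at (198,232). The solid wedge is at (442,215) with its handle at (444,240). The dark clip on its plate is at (303,168). Clip look-alikes: pink (299,117), pink (392,267), orange (395,218). I choose the fork at (200,205) and the dark clip at (303,168), and check both in one crop while measuring.

Run:
```python
from h import *
p=cv2.imread("pics/top0.png"); P=np.load("top0.npy")
cv2.imwrite("pics/crop0.png",cv2.resize(p[130:260,165:360],None,fx=4,fy=4,interpolation=cv2.INTER_CUBIC))
def box(n,r0,r1,c0,c1,zl,zh):
    Q=P[r0:r1,c0:c1].reshape(-1,3); m=(Q[:,2]>zl)&(Q[:,2]<zh); Q=Q[m]
    r=cv2.minAreaRect((Q[:,:2]*1000).astype(np.float32)); print(n,len(Q),np.round(np.nanmedian(Q,0),4),r)
print("table z",np.nanmedian(P[225:240,330:345,2]), np.nanmedian(P[130:140,220:250,2]))
box("fork handle top",160,260,175,225,.055,.07)
box("fork blade",160,260,175,225,.012,.03)
box("fork all",160,260,175,225,.008,.08)
box("solid handle top",170,260,420,470,.055,.07)
box("plate",135,200,255,350,.004,.012)
box("clip",135,200,255,350,.013,.06)
box("cliptop",135,200,255,350,.022,.04)
box("pin",135,200,255,350,.034,.06)
```

```text
table z -0.0009229545058844213 -0.0004557904860753581
fork handle top 231 [0.4748 0.2332 0.0608] ((475.1031188964844, 234.36019897460938), (39.434791564941406, 24.594757080078125), 6.324670314788818)
fork blade 679 [0.5235 0.2262 0.0201] ((518.4144287109375, 239.99560546875), (127.05794525146484, 57.40406036376953), 6.460596561431885)
fork all 1089 [0.5091 0.2291 0.0209] ((527.0830078125, 240.9772186279297), (144.75726318359375, 57.40406036376953), 6.460596561431885)
solid handle top 230 [ 0.4519 -0.2728  0.0607] ((451.89501953125, -273.508056640625), (25.149858474731445, 39.23362731933594), 81.11473846435547)
plate 2393 [0.6148 0.0165 0.0074] ((625.4151611328125, 21.046363830566406), (130.37811279296875, 203.2337646484375), 3.6442148685455322)
clip 274 [0.6141 0.0195 0.0233] ((615.6590576171875, 19.51030921936035), (23.971271514892578, 65.6302261352539), 84.23469543457031)
cliptop 176 [0.6132 0.0195 0.0255] ((615.5982666015625, 19.219223022460938), (23.925125122070312, 65.54441833496094), 83.15926361083984)
pin 20 [0.6156 0.0201 0.0383] ((617.013916015625, 19.837541580200195), (9.354150772094727, 10.58639907836914), 47.1080322265625)
```

View pics/crop0.png

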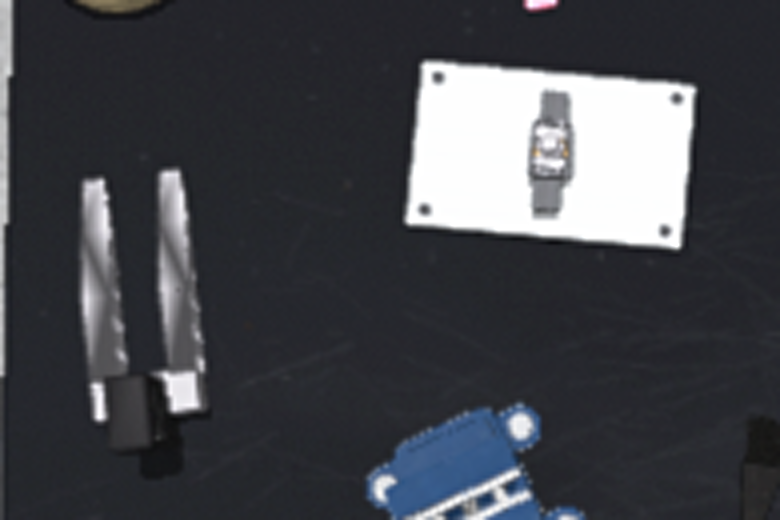

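The crop confirms it: two prongs with an open slot at left, and the dark clip on the white plate at (550,150) in the crop. Next I fit the plate's yaw and work out the first move.

```bash
cat >> h.py <<'E'
from scipy.spatial.transform import Rotation as R
def togo(x,y,z,yaw):
    s=read_state(); M=R.from_rotvec(s["tcp_rot"]).as_matrix(); t=np.array([x,y,z])-s["tool_pos"]
    cy=np.degrees(np.arctan2(M[1,0],M[0,0])); d=(cy-yaw+180)%360-180
    print("shift",np.round(M.T@t,4),"roll",round(d,2),"yaw",round(cy,2),"tool_z",np.round(M[:,2],3),"tcp",np.round(s["tool_pos"],4),"q6",round(s["q"][5],2),"t",s["time"])
E
python3 - <<'E'
from h import *
p=cv2.imread("pics/top0.png").astype(int); P=np.load("top0.npy")
w=np.zeros((400,640),np.uint8); w[140:198,258:345]=(p[140:198,258:345].min(-1)>170)
pts=P[w>0][:,:2]*1000; r=cv2.minAreaRect(pts.astype(np.float32)); print(len(pts),r)
togo(.48,-.2,.23,24.5)
togo(.475,.234,.15,186.4)
E
```

```text
2526 ((620.6614379882812, 20.024383544921875), (149.32627868652344, 90.39923095703125), 81.0609359741211)
shift [ 0.3537 -0.2932  0.0007] roll 0.01 yaw 24.51 tool_z [-0.001  0.002 -1.   ] tcp [ 0.2798 -0.6135  0.2301] q6 -0.04 t 0.1
shift [ 0.5293 -0.69    0.0815] roll -161.89 yaw 24.51 tool_z [-0.001  0.002 -1.   ] tcp [ 0.2798 -0.6135  0.2301] q6 -0.04 t 0.1
```

>>> step_arm:
  commands:
    - {"fingers": -1, "dx": 0.05, "dy": -0.04, "dz": 0, "roll": -10}
    - {"fingers": -1, "dx": 0.1, "dy": -0.08, "dz": 0, "roll": -20}
    - {"fingers": -1, "dx": 0.15, "dy": -0.12, "dz": 0, "roll": -30}
    - {"fingers": -1, "dx": 0.2, "dy": -0.16, "dz": 0, "roll": -40}
    - {"fingers": -1, "dx": 0.25, "dy": -0.2, "dz": 0, "roll": -50}
    - {"fingers": -1, "dx": 0.3, "dy": -0.25, "dz": 0, "roll": -60}
    - {"fingers": -1, "dx": 0.354, "dy": -0.293, "dz": 0, "roll": -70}
    - {"fingers": -1, "dx": 0.354, "dy": -0.293, "dz": 0, "roll": -80}
  squeeze: 60

```text
time: 1.1
tool_pos: [0.4812, -0.1974, 0.2309]
tcp_rot: [-1.911, -2.492, -0.001]
wrist_force: [-0.0, 0.1, 0.3]
width: 1.003
grip_force: 0.0
```

Run:
```python
from h import *
togo(.475,.234,.13,186.4)
p=cv2.imread("pics/top0.png"); P=np.load("top0.npy")
w=np.zeros((400,640),np.uint8); w[140:198,258:345]=(p[140:198,258:345].min(-1)>140)*255
c=max(cv2.findContours(w,0,2)[0],key=cv2.contourArea)
b=cv2.boxPoints(cv2.minAreaRect(c)); print(cv2.minAreaRect(c))
def ray(u,z,n="top"):
    c=calibration(n);K=c["intrinsics"];T=np.linalg.inv(c["world_to_cam"])
    d=T[:3,:3]@np.array([(u[0]-K[0,2])/K[0,0],-(u[1]-K[1,2])/K[1,1],-1]);o=T[:3,3];return o+d*(z-o[2])/d[2]
W=np.array([ray(q,.008) for q in b])[:,:2];print(np.round(W,4),"centre",W.mean(0))
for i in range(4):
    e=W[(i+1)%4]-W[i];print(np.linalg.norm(e),np.degrees(np.arctan2(e[1],e[0])))
```

```text
shift [0.4182 0.1059 0.1013] roll -81.36 yaw 105.04 tool_z [-0.     0.001 -1.   ] tcp [ 0.4812 -0.1974  0.2309] q6 -0.7 t 1.1
((302.0805358886719, 167.99826049804688), (69.02897644042969, 41.033199310302734), 5.1021647453308105)
[[ 0.5786  0.0995]
 [ 0.6695  0.0916]
 [ 0.6537 -0.0597]
 [ 0.5632 -0.0502]] centre [0.61626002 0.02030551]
0.09120033610499646 -4.9786339031991504
0.15212939740167566 -95.93990165960544
0.09104454555618552 174.03843737600957
0.15056502295036134 84.11450086302649
```

>>> step_arm:
  commands:
    - {"fingers": -1, "dx": 0.055, "dy": 0.015, "dz": 0.0, "roll": -10}
    - {"fingers": -1, "dx": 0.11, "dy": 0.03, "dz": 0.0, "roll": -20}
    - {"fingers": -1, "dx": 0.165, "dy": 0.045, "dz": 0, "roll": -30}
    - {"fingers": -1, "dx": 0.22, "dy": 0.06, "dz": 0, "roll": -40}
    - {"fingers": -1, "dx": 0.275, "dy": 0.075, "dz": 0.02, "roll": -50}
    - {"fingers": -1, "dx": 0.33, "dy": 0.09, "dz": 0.04, "roll": -60}
    - {"fingers": -1, "dx": 0.38, "dy": 0.1, "dz": 0.06, "roll": -70}
    - {"fingers": -1, "dx": 0.418, "dy": 0.106, "dz": 0.08, "roll": -80}

```text
time: 2.1
tool_pos: [0.4778, 0.2326, 0.1503]
tcp_rot: [0.135, -3.138, -0.0]
wrist_force: [0.5, -0.5, 0.6]
width: 1.001
grip_force: 0.0
```

Run:
```python
from h import *
togo(.475,.234,.031,186.4)
```

```text
shift [0.0026 0.0016 0.1193] roll -1.48 yaw -175.08 tool_z [-0.  0. -1.] tcp [0.4778 0.2326 0.1503] q6 -1.25 t 2.1
```

>>> step_arm:
  commands:
    - {"fingers": -1, "dx": 0.003, "dy": 0.0016, "dz": 0.03, "roll": -1.5}
    - {"fingers": -1, "dx": 0.003, "dy": 0.0016, "dz": 0.06, "roll": -1.5}
    - {"fingers": -1, "dx": 0.003, "dy": 0.0016, "dz": 0.09, "roll": -1.5}
    - {"fingers": -1, "dx": 0.003, "dy": 0.0016, "dz": 0.119, "roll": -1.5}
    - {"fingers": -1, "dx": 0.003, "dy": 0.0016, "dz": 0.119, "roll": -1.5}
    - {"fingers": 0, "dx": 0.003, "dy": 0.0016, "dz": 0.119, "roll": -1.5}
    - {"fingers": 0.5, "dx": 0.003, "dy": 0.0016, "dz": 0.119, "roll": -1.5}
    - {"fingers": 1, "dx": 0.003, "dy": 0.0016, "dz": 0.119, "roll": -1.5}

```text
time: 3.1
tool_pos: [0.4763, 0.2323, 0.0336]
tcp_rot: [-0.165, 3.135, 0.001]
wrist_force: [-0.3, 0.5, 0.3]
width: 0.375
grip_force: 0.0
```

>>> step_arm:
  commands:
    - {"fingers": 1}
    - {"fingers": 1}
    - {"fingers": 1}
    - {"fingers": 1}

```text
invalid input
```

Run:
```python
from h import *
togo(.475,.234,.031,186.4)
p,P=cloud("top"); cv2.imwrite("pics/g.png",cv2.resize(p[130:280,150:330],None,fx=3,fy=3))
```

```text
shift [0.0011 0.0019 0.0026] roll -0.39 yaw -173.99 tool_z [ 0.002  0.001 -1.   ] tcp [0.4763 0.2323 0.0336] q6 -1.27 t 3.1
```

View pics/g.png

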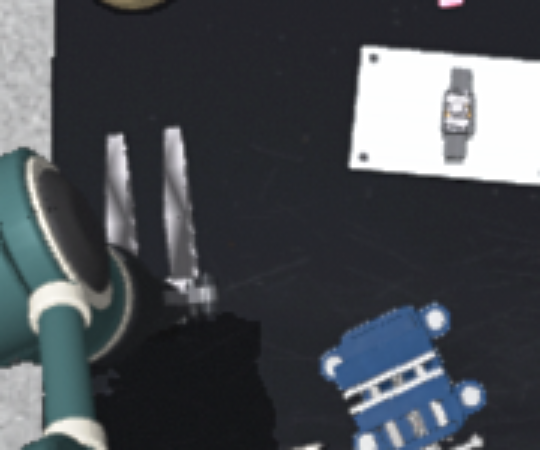

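The gripper is around the handle, with the prongs at (118,190) and (178,200) undisturbed. I finish closing.

>>> step_arm:
  commands:
    - {"fingers": 1, "dx": 0, "dy": 0.0015, "dz": 0.002, "roll": 0}
    - {"fingers": 1, "dx": 0, "dy": 0.0015, "dz": 0.002, "roll": 0}
    - {"fingers": 1, "dx": 0, "dy": 0.0015, "dz": 0.002, "roll": 0}
    - {"fingers": 1, "dx": 0, "dy": 0.0015, "dz": 0.002, "roll": 0}

```text
time: 3.65
tool_pos: [0.4769, 0.2335, 0.0335]
tcp_rot: [-0.165, 3.134, 0.0]
wrist_force: [-4.1, -4.8, 16.2]
width: 0.27
grip_force: 60.8
```

Run:
```python
from h import *
togo(.475,.234,.071,186.4)
togo(.6163+.0,.20,.071,84.3)
```

```text
shift [ 0.0017  0.0007 -0.0375] roll -0.37 yaw -173.97 tool_z [ 0.003  0.    -1.   ] tcp [0.4769 0.2335 0.0335] q6 -1.27 t 3.65
shift [-0.1352 -0.0479 -0.0371] roll 101.73 yaw -173.97 tool_z [ 0.003  0.    -1.   ] tcp [0.4769 0.2335 0.0335] q6 -1.27 t 3.65
```

>>> step_arm:
  commands:
    - {"fingers": 1, "dx": 0, "dy": 0.001, "dz": -0.03, "roll": 0}
    - {"fingers": 1, "dx": 0, "dy": 0.001, "dz": -0.065, "roll": 0}
    - {"fingers": 1, "dx": -0.02, "dy": 0, "dz": -0.065, "roll": 10}
    - {"fingers": 1, "dx": -0.04, "dy": -0.01, "dz": -0.065, "roll": 20}
    - {"fingers": 1, "dx": -0.06, "dy": -0.02, "dz": -0.065, "roll": 30}
    - {"fingers": 1, "dx": -0.08, "dy": -0.03, "dz": -0.065, "roll": 40}
    - {"fingers": 1, "dx": -0.1, "dy": -0.04, "dz": -0.065, "roll": 50}
    - {"fingers": 1, "dx": -0.12, "dy": -0.04, "dz": -0.065, "roll": 60}

```text
time: 4.65
tool_pos: [0.5989, 0.2053, 0.0949]
tcp_rot: [-1.435, -2.794, 0.001]
wrist_force: [-1.1, 0.7, -2.0]
width: 0.27
grip_force: 59.3
```

Run:
```python
from h import *
togo(.634,.195,.095,84.3)
```

```text
shift [-0.0288  0.0225 -0.0001] roll 41.33 yaw 125.63 tool_z [-0.001 -0.    -1.   ] tcp [0.5989 0.2053 0.0949] q6 -0.33 t 4.65
```

>>> step_arm:
  commands:
    - {"fingers": 1, "dx": -0.007, "dy": 0.006, "dz": 0, "roll": 10}
    - {"fingers": 1, "dx": -0.014, "dy": 0.012, "dz": 0, "roll": 20}
    - {"fingers": 1, "dx": -0.022, "dy": 0.018, "dz": 0, "roll": 30}
    - {"fingers": 1, "dx": -0.0288, "dy": 0.0225, "dz": 0, "roll": 41.3}
    - {"fingers": 1, "dx": -0.0288, "dy": 0.0225, "dz": 0, "roll": 41.3}
    - {"fingers": 1, "dx": -0.0288, "dy": 0.0225, "dz": 0, "roll": 41.3}

```text
time: 5.4
tool_pos: [0.6333, 0.1961, 0.095]
tcp_rot: [-2.318, -2.12, 0.001]
wrist_force: [-0.5, -0.2, -2.0]
width: 0.269
grip_force: 59.3
```

Run:
```python
from h import *
togo(.634,.195,.045,84.3)
p,P=cloud("top"); cv2.imwrite("pics/pre.png",cv2.resize(p[110:220,190:350],None,fx=5,fy=5,interpolation=cv2.INTER_CUBIC)); np.save("pre.npy",P);cv2.imwrite("pics/pre_full.png",p)
for x in range(560,690,0+1000): pass
Q=P[110:220,190:350].reshape(-1,3);Q=Q[~np.isnan(Q[:,0])]
h=np.array([np.cos(np.radians(-95.7)),np.sin(np.radians(-95.7))]);l=np.array([-h[1],h[0]]);pin=np.array([.6163,.0203])
a=(Q[:,:2]-pin)@h;b=(Q[:,:2]-pin)@l
for a0 in np.arange(-.13,-.02,.015):
    m=(abs(a-a0)<.008)&(Q[:,2]>.045)&(Q[:,2]<.12)&(abs(b)<.05)
    B=np.sort(b[m]); 
    if len(B): L=B[B<0];U=B[B>0];print(round(a0,3),"z",np.round(np.median(Q[m,2]),4),*[np.round(np.percentile(k,[2,50,98]),4) for k in(L,U) if len(k)],len(B))
```

```text
shift [-0.001   0.0009  0.05  ] roll 0.57 yaw 84.87 tool_z [-0.001 -0.    -1.   ] tcp [0.6333 0.1961 0.095 ] q6 0.35 t 5.4
-0.13 z 0.0824 [-0.0294 -0.0235 -0.0162] [0.0123 0.0172 0.0262] 133
-0.115 z 0.0821 [-0.0292 -0.0237 -0.0154] [0.0124 0.0183 0.0265] 138
-0.1 z 0.0788 [-0.029  -0.0228 -0.015 ] [0.013  0.0187 0.0271] 135
-0.085 z 0.0753 [-0.029  -0.023  -0.0149] [0.013  0.0191 0.0273] 131
-0.07 z 0.0716 [-0.0283 -0.0221 -0.0149] [0.0133 0.0197 0.0267] 113
-0.055 z 0.0672 [-0.0267 -0.0216 -0.0157] [0.0148 0.0211 0.0264] 90
-0.04 z 0.0648 [-0.025  -0.0208 -0.0161] [0.0166 0.0214 0.0261] 21
```

View pics/pre.png

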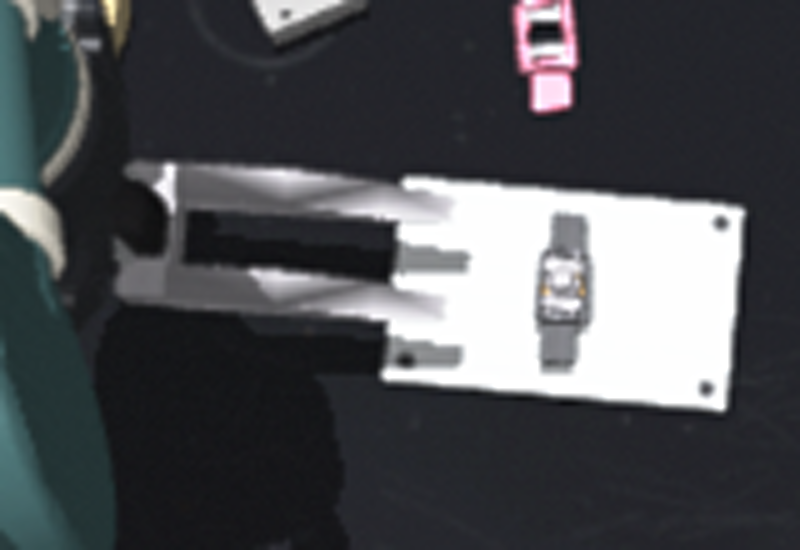

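The fork is held level with its underside at z≈0.060. The prong tips at (450,205) and (445,305) point at the clip at (563,287). The slot sits about 2 mm off towards -x and is turned by 0.9°, so I correct that and lower.

>>> step_arm:
  commands:
    - {"fingers": 1, "dx": 0, "dy": 0.002, "dz": 0.02, "roll": 0.9}
    - {"fingers": 1, "dx": 0, "dy": 0.002, "dz": 0.035, "roll": 0.9}
    - {"fingers": 1, "dx": 0, "dy": 0.002, "dz": 0.045, "roll": 0.9}
    - {"fingers": 1, "dx": 0, "dy": 0.002, "dz": 0.05, "roll": 0.9}
    - {"fingers": 1, "dx": 0, "dy": 0.002, "dz": 0.051, "roll": 0.9}
    - {"fingers": 1, "dx": 0, "dy": 0.002, "dz": 0.052, "roll": 0.9}
    - {"fingers": 1, "dx": 0, "dy": 0.002, "dz": 0.052, "roll": 0.9}
    - {"fingers": 1, "dx": 0, "dy": 0.002, "dz": 0.052, "roll": 0.9}

```text
time: 6.45
tool_pos: [0.6362, 0.196, 0.0438]
tcp_rot: [2.338, 2.098, 0.001]
wrist_force: [-0.6, -0.1, -2.1]
width: 0.268
grip_force: 59.3
```

```bash
cat > slot.py <<'E'
from h import *
import sys
p,P=cloud("top"); cv2.imwrite(sys.argv[1],cv2.resize(p[110:220,190:350],None,fx=5,fy=5,interpolation=cv2.INTER_CUBIC))
Q=P[110:220,190:350].reshape(-1,3);Q=Q[~np.isnan(Q[:,0])]
h=np.array([np.cos(np.radians(-95.7)),np.sin(np.radians(-95.7))]);l=np.array([-h[1],h[0]]);pin=np.array([.6163,.0203])
a=(Q[:,:2]-pin)@h;b=(Q[:,:2]-pin)@l
for a0 in np.arange(-.13,-.02,.015):
    m=(abs(a-a0)<.008)&(Q[:,2]>.0135)&(Q[:,2]<.04)&(abs(b)<.035)
    B=np.sort(b[m])
    if len(B)>5: L=B[B<0];U=B[B>0];print(round(a0,3),"z",np.round(np.median(Q[m,2]),4),*[np.round(np.percentile(k,[2,50,98]),4) for k in(L,U) if len(k)],len(B))
s=read_state();print(s["wrist_force"])
togo(.6163+.0993*.048,.0203+.9951*.048,.0426,84.3)
E
python3 slot.py pics/pre2.png
```

```text
-0.13 z 0.031 [-0.0273 -0.0207 -0.0134] [0.0147 0.021  0.0283] 115
-0.115 z 0.0308 [-0.0274 -0.0214 -0.014 ] [0.0144 0.0207 0.0284] 121
-0.1 z 0.028 [-0.0273 -0.0208 -0.0139] [0.0142 0.0207 0.0281] 118
-0.085 z 0.0241 [-0.0272 -0.0209 -0.014 ] [0.0144 0.0213 0.0284] 114
-0.07 z 0.0201 [-0.0273 -0.0206 -0.0137] [0.0142 0.0205 0.0283] 103
-0.055 z 0.0164 [-0.0265 -0.0215 -0.0151] [0.0153 0.0207 0.0273] 80
-0.04 z 0.0153 [-0.0257 -0.0208 -0.0163] [0.0164 0.0191 0.0255] 11
[-0.11555587  0.79476599 -2.33224252]
shift [-0.1288 -0.0011  0.0011] roll -0.49 yaw 83.81 tool_z [ 0.001  0.    -1.   ] tcp [0.6361 0.196  0.0437] q6 0.37 t 6.5
```

>>> step_arm:
  commands:
    - {"fingers": 1, "dx": 0, "dy": 0, "dz": 0.0012, "roll": 0}
    - {"fingers": 1, "dx": -0.007, "dy": 0, "dz": 0.0012, "roll": 0}
    - {"fingers": 1, "dx": -0.014, "dy": 0, "dz": 0.0012, "roll": 0}
    - {"fingers": 1, "dx": -0.021, "dy": 0.0001, "dz": 0.0012, "roll": 0}
    - {"fingers": 1, "dx": -0.028, "dy": 0.0001, "dz": 0.0012, "roll": 0}
    - {"fingers": 1, "dx": -0.035, "dy": 0.0002, "dz": 0.0012, "roll": 0}
    - {"fingers": 1, "dx": -0.042, "dy": 0.0002, "dz": 0.0012, "roll": 0}
    - {"fingers": 1, "dx": -0.042, "dy": 0.0002, "dz": 0.0012, "roll": 0}

```text
time: 7.5
tool_pos: [0.6314, 0.1535, 0.042]
tcp_rot: [-2.339, -2.097, 0.0]
wrist_force: [0.7, 0.2, -1.6]
width: 0.268
grip_force: 59.3
```

```bash
python3 slot.py pics/in1.png
```

```text
-0.13 z 0.0295 [-0.0277 -0.0218 -0.0123] [0.0198 0.0234 0.027 ] 43
-0.115 z 0.0294 [-0.0282 -0.0179 -0.0011] [0.0016 0.0189 0.0277] 152
-0.1 z 0.0292 [-0.0279 -0.0217 -0.0145] [0.0139 0.0201 0.0275] 115
-0.085 z 0.0291 [-0.0281 -0.0216 -0.0139] [0.014  0.02   0.0283] 111
-0.07 z 0.0289 [-0.028  -0.0215 -0.0142] [0.0138 0.02   0.0277] 112
-0.055 z 0.0256 [-0.0282 -0.0213 -0.014 ] [0.0136 0.0203 0.0279] 112
-0.04 z 0.0218 [-0.0279 -0.0215 -0.0141] [0.014  0.0209 0.0277] 107
-0.025 z 0.0177 [-0.0273 -0.0212 -0.0151] [0.0146 0.0215 0.0277] 89
[ 0.2259128   0.51714623 -2.83878261]
shift [-0.0865 -0.0011 -0.0005] roll -0.52 yaw 83.78 tool_z [ 0.  0. -1.] tcp [0.6315 0.1539 0.0421] q6 0.31 t 7.55
```

View pics/in1.png

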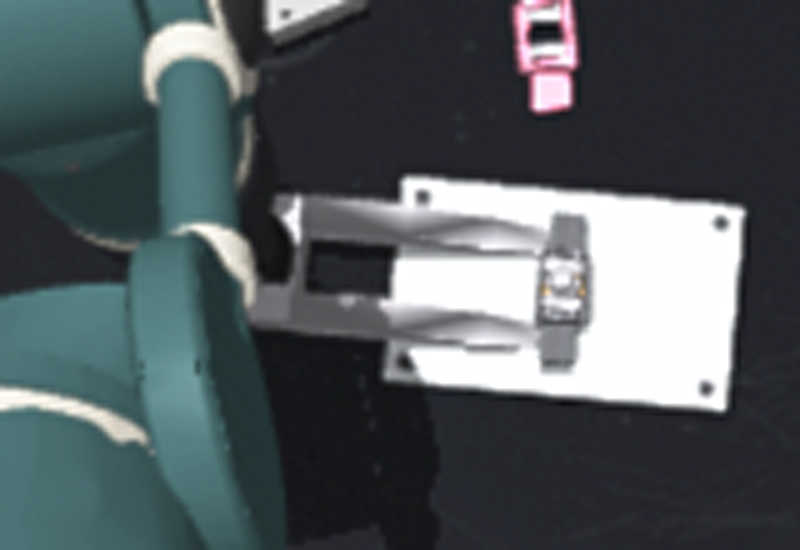

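The prongs straddle the pin evenly: tips at (545,235) and (540,340), clip at (563,287). I continue in slowly.

>>> step_arm:
  commands:
    - {"fingers": 1, "dx": -0.006, "dy": 0.0001, "dz": 0, "roll": 0}
    - {"fingers": 1, "dx": -0.012, "dy": 0.0001, "dz": 0, "roll": 0}
    - {"fingers": 1, "dx": -0.018, "dy": 0.0002, "dz": 0, "roll": 0}
    - {"fingers": 1, "dx": -0.023, "dy": 0.0002, "dz": 0, "roll": 0}
    - {"fingers": 1, "dx": -0.028, "dy": 0.0003, "dz": 0, "roll": 0}
    - {"fingers": 1, "dx": -0.033, "dy": 0.0003, "dz": 0, "roll": 0}
    - {"fingers": 1, "dx": -0.038, "dy": 0.0003, "dz": 0, "roll": 0}
    - {"fingers": 1, "dx": -0.043, "dy": 0.0004, "dz": 0, "roll": 0}

```text
time: 8.55
tool_pos: [0.6271, 0.1111, 0.042]
tcp_rot: [-2.338, -2.098, 0.0]
wrist_force: [1.2, 1.8, -2.8]
width: 0.273
grip_force: 59.1
```

```bash
python3 slot.py pics/in2.png
```

```text
-0.07 z 0.029 [-0.0276 -0.0171 -0.0027] [0.0033 0.0178 0.0275] 68
-0.055 z 0.0293 [-0.0278 -0.0218 -0.0146] [0.0139 0.0197 0.0279] 112
-0.04 z 0.0289 [-0.0279 -0.0216 -0.0143] [0.014  0.0201 0.0278] 114
-0.025 z 0.0287 [-0.028  -0.0219 -0.0145] [0.0137 0.0198 0.0275] 110
[ 0.08112525 -0.05661685 -3.23972954]
shift [-0.0427 -0.0014 -0.0006] roll -0.49 yaw 83.81 tool_z [-0.    -0.001 -1.   ] tcp [0.627  0.1103 0.042 ] q6 0.24 t 8.6
```

>>> step_arm:
  commands:
    - {"fingers": 1, "dx": -0.006, "dy": 0.0001, "dz": 0, "roll": 0}
    - {"fingers": 1, "dx": -0.012, "dy": 0.0001, "dz": 0, "roll": 0}
    - {"fingers": 1, "dx": -0.018, "dy": 0.0002, "dz": 0, "roll": 0}
    - {"fingers": 1, "dx": -0.024, "dy": 0.0002, "dz": 0, "roll": 0}
    - {"fingers": 1, "dx": -0.03, "dy": 0.0003, "dz": 0, "roll": 0}
    - {"fingers": 1, "dx": -0.036, "dy": 0.0003, "dz": 0, "roll": 0}
    - {"fingers": 1, "dx": -0.042, "dy": 0.0004, "dz": 0, "roll": 0}
    - {"fingers": 1, "dx": -0.042, "dy": 0.0004, "dz": 0, "roll": 0}

```text
time: 9.6
tool_pos: [0.6229, 0.0689, 0.042]
tcp_rot: [-2.339, -2.098, 0.001]
wrist_force: [-0.2, 0.3, -4.0]
width: 0.269
grip_force: 59.0
```

```bash
python3 slot.py pics/in3.png
python3 - <<'E'
from h import *
p,P=cloud("side"); cv2.imwrite("pics/in3s.png",cv2.resize(p[150:260,270:430],None,fx=5,fy=5,interpolation=cv2.INTER_CUBIC))
E
```

```text
[ 1.01047031  0.21533093 -3.86358539]
shift [-0.0014 -0.0018 -0.0006] roll -0.51 yaw 83.79 tool_z [-0. -0. -1.] tcp [0.623  0.0692 0.042 ] q6 0.18 t 9.65
```

View pics/in3.png

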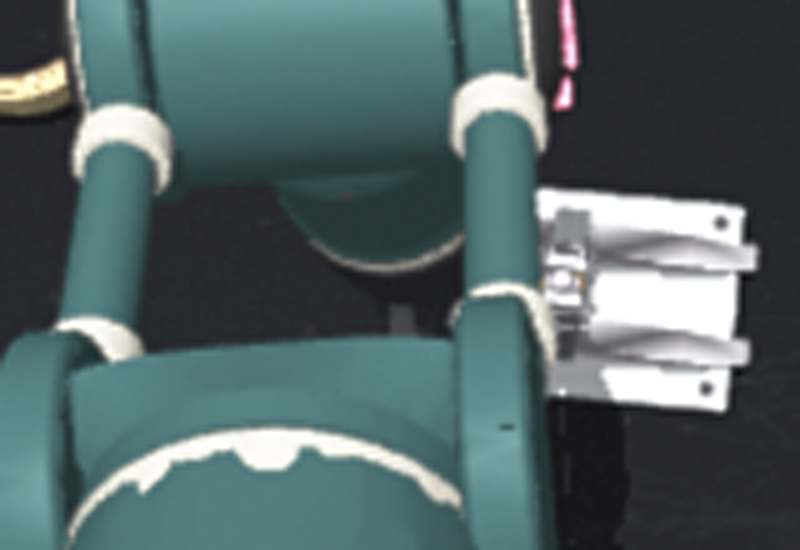

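View pics/in3s.png

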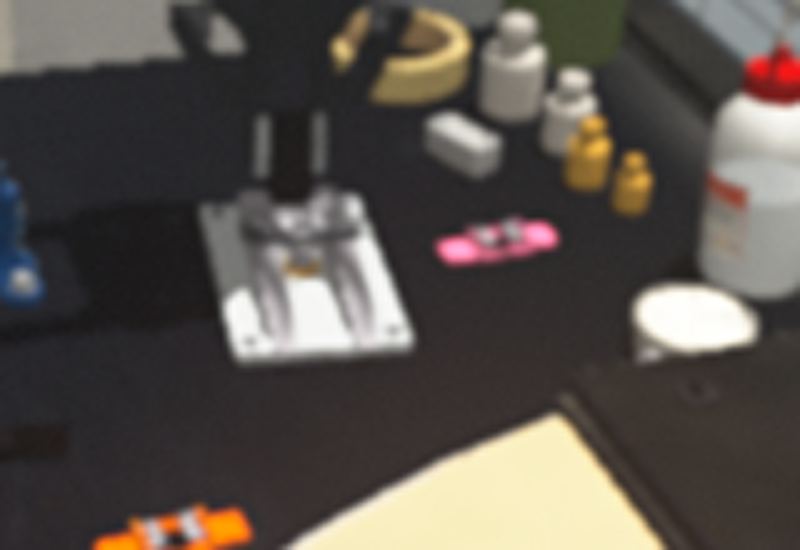

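Top: the clip at (568,285) sits on the prongs' flat part, with the tips at (755,258) and (748,352) just past the plate edge. Side: the clip is level on the prongs at (300,225), with the fingers clear of it at (260–320,150). I nudge 2 mm more, then release and rise.

>>> step_arm:
  commands:
    - {"fingers": 1, "dx": -0.002, "dy": 0, "dz": 0, "roll": 0}
    - {"fingers": 1, "dx": -0.002, "dy": 0, "dz": 0, "roll": 0}
    - {"fingers": 0.2, "dx": -0.002, "dy": 0, "dz": 0, "roll": 0}
    - {"fingers": 0, "dx": -0.002, "dy": 0, "dz": 0, "roll": 0}
    - {"fingers": -0.4, "dx": -0.002, "dy": 0, "dz": 0, "roll": 0}
    - {"fingers": -0.7, "dx": -0.002, "dy": 0, "dz": 0, "roll": 0}
    - {"fingers": -0.7, "dx": -0.002, "dy": 0, "dz": 0, "roll": 0}
    - {"fingers": -0.7, "dx": -0.002, "dy": 0, "dz": 0, "roll": 0}

```text
time: 10.7
tool_pos: [0.6229, 0.0675, 0.0421]
tcp_rot: [-2.338, -2.098, -0.0]
wrist_force: [-0.2, 0.2, -0.5]
width: 0.858
grip_force: 0.0
```

>>> step_arm:
  commands:
    - {"fingers": -0.7, "dx": 0, "dy": 0, "dz": -0.02, "roll": 0}
    - {"fingers": -0.7, "dx": 0, "dy": 0, "dz": -0.05, "roll": 0}
    - {"fingers": -0.7, "dx": 0, "dy": 0, "dz": -0.09, "roll": 0}
    - {"fingers": -0.7, "dx": 0.05, "dy": -0.05, "dz": -0.13, "roll": 0}
    - {"fingers": -0.7, "dx": 0.1, "dy": -0.1, "dz": -0.15, "roll": 0}
    - {"fingers": -0.7, "dx": 0.15, "dy": -0.12, "dz": -0.15, "roll": 0}
    - {"fingers": -0.7, "dx": 0.2, "dy": -0.15, "dz": -0.15, "roll": 0}
    - {"fingers": -0.7, "dx": 0.25, "dy": -0.15, "dz": -0.15, "roll": 0}

```text
time: 11.7
tool_pos: [0.4994, 0.3339, 0.1947]
tcp_rot: [2.337, 2.098, 0.004]
wrist_force: [1.2, -0.3, 0.0]
width: 0.85
grip_force: 0.0
```

```bash
cat > fin.py <<'E'
from h import *
p,P=cloud("top"); cv2.imwrite("pics/end.png",cv2.resize(p[110:220,190:350],None,fx=5,fy=5,interpolation=cv2.INTER_CUBIC))
Q=P[110:220,190:350].reshape(-1,3);Q=Q[~np.isnan(Q[:,0])]
h=np.array([np.cos(np.radians(-95.7)),np.sin(np.radians(-95.7))]);l=np.array([-h[1],h[0]]);pin=np.array([.6163,.0203])
a=(Q[:,:2]-pin)@h;b=(Q[:,:2]-pin)@l
for s in(-1,1):
    m=(abs(a)<.006)&(b*s>.018)&(b*s<.031)&(Q[:,2]>.012); print("wing z",np.median(Q[m,2]))
    m=(a<-.015)&(a>-.025)&(b*s>.016)&(b*s<.026)&(Q[:,2]>.012); print("flat z",np.median(Q[m,2]))
m=(Q[:,2]>.064)&(abs(a)<.12)&(abs(b)<.05); print("handle",len(Q[m]),np.median(a[m]),np.median(b[m]))
m=(a>.05)&(abs(b)<.035)&(Q[:,2]>.0115)&(Q[:,2]<.03); print("tip",np.percentile(a[m],99))
E
python3 fin.py
```

```text
wing z 0.034514866362956476
flat z 0.02983340342330265
wing z 0.03416103201818038
flat z 0.029126502288646106
handle 217 -0.048177925180850296 0.0001526991034940515
tip 0.08373572050802836
```

View pics/end.png

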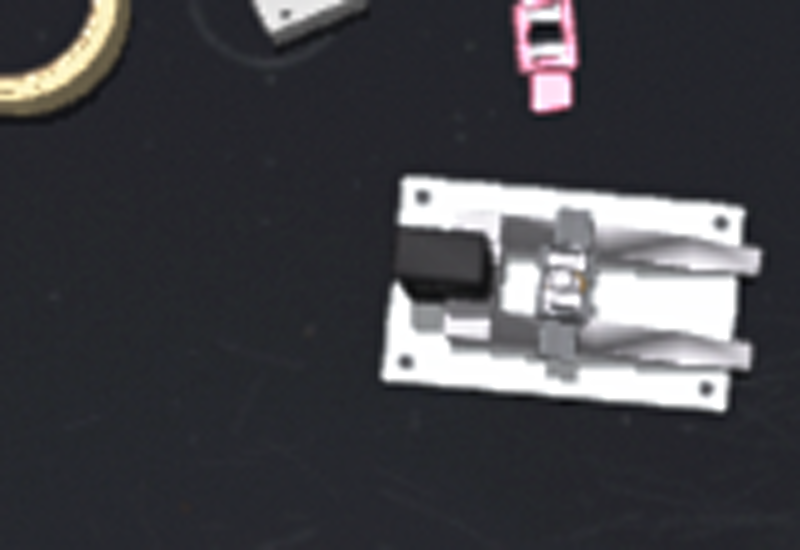

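The fork lies flat with the pin at x≈48 in its slot. The clip is level on the flat part at (567,290), its wings' top at 0.034 m on both sides, and the robot is clear. I hand it in.

```bash
python3 -c "
from workcell import *
print(finish_job())"
```

```text
the job is handed in; nothing more can be done
None
```

I handed the job in at about 12 s on the robot's clock; no verdict came back. In the last picture the fork lies flat on the plate with the pin at x≈48 mm in its slot, the clip sits level on the flat part of the prongs, the gripper is clear, and I never moved the arm near the solid wedge.

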